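# Put the mixed-up kitchen containers back on their own boards

## Robot

A 6-joint arm with a two-finger parallel gripper is mounted at the origin on the work surface. World frame = base frame: x ahead of the robot, y to its left, z up, the work surface at z = 0. Lengths are in m, angles in degrees, forces in N, time in s.
With the tool pointing down it reaches from about 0.4 to 0.825 m from the base axis. Payload 7 kg.
Tool frame: the origin (TCP) lies at the very end of the fingers, on their centre line; the grasp point (between the pads) lies 19 mm behind it (ctrl.grip_depth is the distance from the TCP to the grasp point, in m); z points along the fingers, y is the line along which they close (so a half turn about z gives the same grasp; the last joint's range is limited). The gripper opens to 88 mm and grips with 3 to 60 N. Pads are 19 mm wide; open, the fingers measure 130 mm over their backs; the gripper's body (78 mm by 193 mm) begins 47 mm behind the grasp point.
Start: joints at [87.21, 20.546, 0.682, 0, -70.136, -16.507], TCP at [0.223, 0.637, 0.199] pointing down, gripper open.
Joint ranges: [-176.03, 176.03], [-82.01, 121.73], [-58.28, 71.71], [-173.87, 95.51], [-174.79, -0.11], [-173.66, 173.66]. Speed limits (degrees/s): [136.94, 136.94, 172.46, 180, 180, 180].

## Interface

Orientations are given as [roll, pitch, yaw] about the fixed x, y, z axes, in that order (R = Rz(yaw) Ry(pitch) Rx(roll)).
In Python, from plant import get_obs, eyes, ctrl, spotter gives the robot as it stands.
- The arm moves only by the shell command python3 -m crank 'ROWS'. ROWS is JSON, one flat list of numbers, 7 for each row, row after row: the turn, a rotation vector about the tool's x, y, z in rad, then the shift along the tool's x, y, z in mm, then the opening, from 0 (shut) to 1 (fully open). A call has 1 to 5 rows; each row shifts and turns the commanded pose from where the row before left it, along the tool's axes as they then stand; what a row does not reach is not made up. A row lasts 1/8 s, in which the tool goes at most 62.5 mm and 10.7 degrees, less where a joint would pass 70% of its speed; a pose out of reach is approached as far as the arm can. A call is refused whole if a number of a shift passes 62.5 or a number of a turn 0.188, either way. A call with a gripper value outside its range is refused whole. The fingers move at their own pace and stop on an object; the grip force is fixed at half the most. Time passes only in rows, so rows that do not move let the fingers close. It gives the time, the measured TCP pose, the force, the opening and the grip force at its end, in the units of the state.
- get_obs(): the state, without advancing time (a new reading comes with each control period).
- eyes.snapshot(name): name is "scene" or "top" or "wrist"; returns the picture (480x640x3 uint8, blue, green, red); there is no depth.
- eyes.camera_model(name): a dict with "fx", "fy", "cx", "cy" (pixels), "extrinsics" (4x4, takes a point from camera to world coordinates). Camera axes: x right, y down, z forward; pixel columns grow to the right and rows downward; lengths in m; the calibration is good to about 2 mm. The wrist camera is an equidistant fisheye: a pixel r from the principal point sees the ray r / f radians off the axis. A picture is of the moment at which its call begins: read the wrist's pose just before it. camera_model takes no time and is no camera call; for the wrist camera it gives the pose at the moment of the call.
- ctrl.close_job(): hands the job in; it is judged then, once.
Trained networks look in the newest picture that a camera, given by its name, has taken for a name from the list of things; names that differ only in an ending like _2 or _b are one class to them, and where a whole thing is asked for, a point or a joint stands for the part that bears it (a point fixed in the world has none). Each returns a list of dicts, best first, with "p" (0 to 1); they miss things now and then, are a little off and sometimes report something else, mostly with a low value. They report only what shows in the picture. A call takes as long as a camera call. They do not tell look-alikes from the thing itself.
- spotter.outline_of(camera, target): "region" (480x640 bool, what is visible of it) and "rect" ([left, top, width, height] in pixels, round what is visible of it).
- spotter.place_of(camera, target): "location" ([column, row] in pixels: a listed point, or the origin of a listed thing).
The state is a dict: "clock": time; "joint_pos": joint angles; "qvel": joint speeds; "tau": joint torques, N m; "tool_pos": TCP position; "orientation": TCP orientation; "force": force on the tool from outside, world axes, zero at the start; "moment": the same for the moment, N m; "opening": finger opening in m; "gripper_force": force on a finger pad.
Only numpy, scipy, OpenCV 4.12 (cv2) and the standard library are available. Lean on these libraries where they do the work, as an engineer would, in place of code of your own. Each camera call takes 0.05 s, during which the arm holds its last target. There are 200 camera calls.

## Task

Each of the four steel containers is standing on another one's wooden board. Put each upright in the middle of the board that matches its footprint: the wide canister on the large round board, the small shaker on the small round board, the square tin on the square board, and the oblong tin on the oblong board, lying along the board's length. The empty metal tray is there for parking a container on the way; never lay a container over, and leave the green drinking glass where it stands.

Things in the scene. Friction and masses are not known exactly. Their poses are not given: they have to be found in the camera images.
- canister_center (a point): Wide round steel canister with a darker lid: diameter 67 mm (body 66), height 90 mm including a lid button 16 mm across and 6 mm high. Loose, 0.22 to 0.45 kg. This point is on its axis, half-way up (45 mm above its underside); z is its axis, up.
- shaker_center (a point): Small round steel shaker with perforated, tapered top: diameter 42 mm up to 46 mm height, total height 60 mm. Loose, 0.09 to 0.18 kg. This point is on its axis, half-way up (30 mm above its underside); z up.
- square_tin_center (a point): Square steel tin with a darker lid: 54 x 54 mm (lid 55 x 55, the upper 16 mm), height 78 mm. Loose, 0.18 to 0.37 kg. This point is its centre, half-way up (39 mm above its underside); x and y are square to its sides, z up.
- oblong_tin_center (a point): Oblong steel tin with a darker lid: 44 mm along its x, 96 mm along its y (lid 45 x 97, the upper 14 mm), height 68 mm. Loose, 0.19 to 0.40 kg. This point is its centre, half-way up (34 mm above its underside); z up.
- big_board_top (a point): Large round wooden board, diameter 140 mm, 12 mm thick, the wide canister's place. Fixed, never moves. This point is the middle of its upper face, 12 mm above the table; z up.
- small_board_top (a point): Small round wooden board, diameter 90 mm, 12 mm thick, the small shaker's place. Fixed, never moves. This point is the middle of its upper face, 12 mm above the table; z up.
- square_board_top (a point): Square wooden board, 110 x 110 mm, 12 mm thick, the square tin's place. Fixed, never moves. This point is the middle of its upper face, 12 mm above the table; z up. x and y are square to its sides.
- oblong_board_top (a point): Oblong wooden board, 85 mm along its x and 140 mm along its y, 12 mm thick, the oblong tin's place. Fixed, never moves. This point is the middle of its upper face, 12 mm above the table; z up.
- spare_tray_top (a point): Empty bare-metal tray with dark ribs, 120 mm along its x and 130 mm along its y, with a rim 4 mm wide and 8 mm high: a free spot for parking one container. Fixed, never moves. This point is the middle of its floor, 12 mm above the table; z up. At the start the boards, this tray and the drinking glass stand in two rows of three in any order, with neighbours' centres at least 140 mm apart.
- tumbler_center (a point): Drinking glass (tumbler) of dark green glass, open at the top, diameter 66 mm at the rim, height 95 mm, standing loose on the table. This point is its centre, half-way up (47.5 mm above the table). To be left where it is.
Mind the look-alikes: they are no part of the job. Leave any pink or yellow look-alike of the part that bears oblong_tin_center alone.

How it is judged (in metres and radians):
At the end, for the whole second after the job is handed in: All four containers stand upright (0.1 rad), released and at rest on the faces of their own boards (height within 6 mm), each centre within 15 mm horizontally of the board's middle; the oblong tin's length within 0.26 rad of its board's length, either way round (horizontal distance between canister_center and big_board_top below 0.015 m and z of canister_center in the frame of big_board_top between 0.039 and 0.051 m and angle between each of canister_center, shaker_center, square_tin_center, oblong_tin_center's own z axis and vertical below 0.1 rad and linear speed of each of canister, shaker, square_tin, oblong_tin below 0.02 m/s and horizontal distance between shaker_center and small_board_top below 0.015 m and z of shaker_center in the frame of small_board_top between 0.024 and 0.036 m and horizontal distance between square_tin_center and square_board_top below 0.015 m and z of square_tin_center in the frame of square_board_top between 0.033 and 0.045 m and horizontal distance between oblong_tin_center and oblong_board_top below 0.015 m and z of oblong_tin_center in the frame of oblong_board_top between 0.028 and 0.04 m and angle between the y axis of oblong_tin_center and the y axis of oblong_board_top, either way round below 0.26 rad); the robot touches nothing.
It fails at once if the drinking glass is pushed more than 25 mm from its place (distance of tumbler_center from where it was at the start of the episode above 0.025 m).
It fails at once if a container is laid over (tilted beyond 1 rad) (angle between any of canister_center, shaker_center, square_tin_center, oblong_tin_center's own z axis and vertical above 1 rad).
It also fails if it takes over 136 s, if anything falls off the work surface, if the arm or the gripper's body presses on something with over 40 N, if the wrist force passes 120 N, or if a joint passes its speed limit or range.

## Working session

There is one attempt and no reset: what is moved stays moved. The work goes in short steps, Python scripts to look and compute and a shell command to move; the robot and the scene stay as the last step left them, time stands still between calls to the robot, and variables do not carry over. Pictures are saved under pics/ and viewed, at most 14 in all, crops included, and the job is handed in when it is done.

```bash
ls; mkdir -p pics; python3 - <<'E'
from plant import get_obs, eyes, ctrl, spotter
import cv2
print(get_obs())
for n in ("scene","top"):
    im=eyes.snapshot(n); cv2.imwrite(f"pics/{n}0.png",im)
    m=eyes.camera_model(n); print(n,m)
    for t in ["canister_center","shaker_center","square_tin_center","oblong_tin_center","big_board_top","small_board_top","square_board_top","oblong_board_top","spare_tray_top","tumbler_center"]:
        print(t,[(round(d["p"],2),[round(float(x)) for x in d["location"]]) for d in spotter.place_of(n,t)][:4])
E
```

```text
pics
{'clock': 0.0, 'joint_pos': array([ 8.72106183e+01,  2.05897973e+01,  6.32467273e-01, -1.98962644e-02,
       -7.01359453e+01, -1.65068077e+01]), 'qvel': array([-0.07485775, -0.00567732, -0.08501806,  0.05416205,  0.0336433 ,
        0.02669619]), 'tau': array([-4.70285122e-04, -5.82717669e+01,  2.93054473e+01,  6.99723065e+00,
        6.97717478e-03, -1.59897422e-04]), 'tool_pos': array([0.22290905, 0.63655011, 0.197832  ]), 'orientation': array([ 1.79905254e+02, -8.57188163e-03, -1.93029581e+01]), 'force': array([ 0.32029118,  0.3444948 , -0.40244141]), 'moment': array([ 0.02876944,  0.08066012, -0.00210343]), 'gripper_force': 0.0, 'opening': 0.0870778995027388}
scene {'fx': 461.13238103680055, 'fy': 461.13238103680055, 'cx': 320.2233344683247, 'cy': 240.82552035345216, 'extrinsics': array([[ 0.86915874,  0.41782232, -0.2645517 ,  0.64887259],
       [ 0.49439058, -0.74697182,  0.44453464, -0.42437458],
       [-0.01187617, -0.51716303, -0.85580451,  0.79435957],
       [ 0.        ,  0.        ,  0.        ,  1.        ]])}
canister_center [(0.93, [406, 155])]
shaker_center [
[... 705 characters left out ...]
     -6.19707173e-02],
       [-8.79993349e-04, -9.53480096e-02, -9.95443611e-01,
         1.24357230e+00],
       [ 0.00000000e+00,  0.00000000e+00,  0.00000000e+00,
         1.00000000e+00]])}
canister_center [(0.84, [197, 205]), (0.45, [200, 204])]
shaker_center [(0.92, [206, 132])]
square_tin_center [(0.89, [397, 148]), (0.71, [391, 150])]
oblong_tin_center [(0.9, [389, 216]), (0.88, [434, 273]), (0.87, [374, 275]), (0.56, [437, 336])]
big_board_top [(0.63, [392, 148])]
small_board_top [(0.68, [382, 218])]
square_board_top [(0.73, [205, 136])]
oblong_board_top [(0.6, [392, 148]), (0.58, [204, 208]), (0.3, [198, 205])]
spare_tray_top [(0.69, [292, 151])]
tumbler_center [(0.6, [300, 208])]
```

View pics/scene0.png

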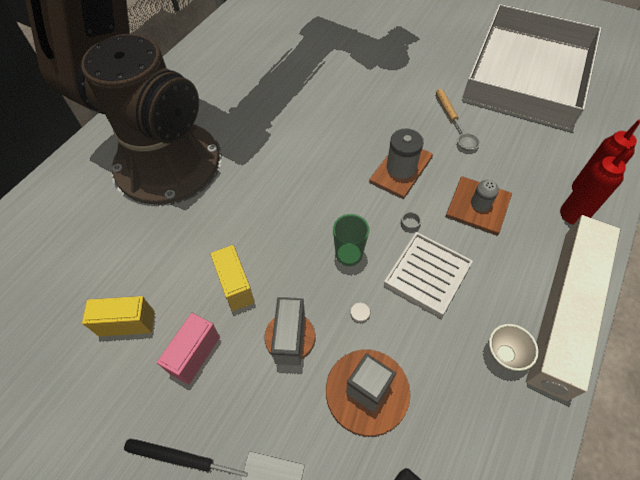

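View pics/top0.png

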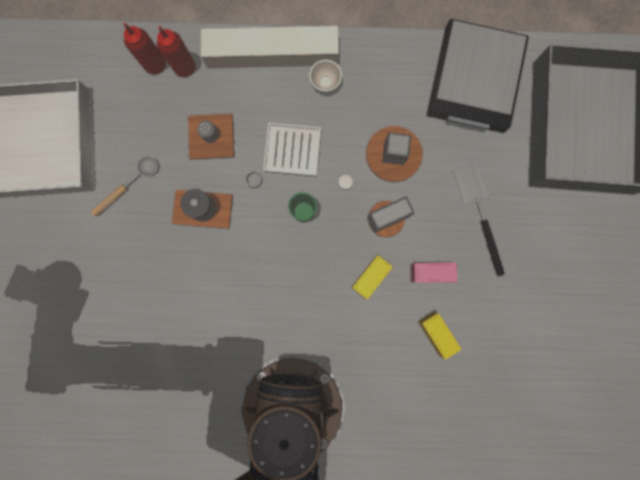

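The two overviews agree. The canister is on the oblong board at top(197,205), and the shaker is on the square board at top(206,132). The square tin is on the big round board at top(397,148), and the oblong tin is on the small round board at top(389,216). The tray is at top(292,151) and the tumbler at top(303,208).

Possible mistakes for the oblong tin are yellow (374,275), yellow (437,336) and pink (434,273). I choose the steel one with the dark lid at (389,216), on the small round board. The other pots, the bowl and the ring are clutter.

```bash
cat > h.py <<'E'
import numpy as np, cv2
from plant import get_obs, eyes, ctrl, spotter
def ray(name,m,px):
    x=(px[0]-m["cx"])/m["fx"]; y=(px[1]-m["cy"])/m["fy"]
    if name=="wrist":
        r=np.hypot(x,y); d=np.array([x/r*np.sin(r),y/r*np.sin(r),np.cos(r)]) if r>1e-9 else np.array([0,0,1.])
    else: d=np.array([x,y,1.])/np.sqrt(x*x+y*y+1)
    E=np.array(m["extrinsics"]); return E[:3,3],E[:3,:3]@d
def onplane(name,m,px,z):
    o,d=ray(name,m,px); return o+d*(z-o[2])/d[2]
def tri(rs):
    A=np.zeros((3,3));b=np.zeros(3)
    for o,d in rs:
        P=np.eye(3)-np.outer(d,d);A+=P;b+=P@o
    x=np.linalg.solve(A,b); return x,max(np.linalg.norm((np.eye(3)-np.outer(d,d))@(x-o)) for o,d in rs)
def wood(im):
    h=cv2.cvtColor(im,cv2.COLOR_BGR2HSV)
    return cv2.inRange(h,(3,90,60),(16,255,255))
E
python3 - <<'E'
from h import *
P={"canister":[(406,155),(197,205)],"shaker":[(482,193),(206,132)],"sq":[(368,381),(397,148)],"obl":[(286,329),(389,216)],"tumbler":[(352,242),(300,208)],"tray":[(431,276),(292,151)]}
M={n:eyes.camera_model(n) for n in("scene","top")}
for k,v in P.items():
    x,e=tri([ray("scene",M["scene"],v[0]),ray("top",M["top"],v[1])]); print(k,x.round(3),round(e,4))
for n in("scene","top"):
    im=cv2.imread(f"pics/{n}0.png"); m=wood(im); m=cv2.morphologyEx(m,cv2.MORPH_CLOSE,np.ones((5,5)))
    cs,_=cv2.findContours(m,cv2.RETR_EXTERNAL,cv2.CHAIN_APPROX_NONE)
    for c in cs:
        if cv2.contourArea(c)<250: continue
        w=np.array([onplane(n,M[n],p,0.012)[:2] for p in c[:,0].astype(float)],np.float32)
        r=cv2.minAreaRect(w*1000); print(n,c[:,0].mean(0).round(),"rect",np.round(r[0]),np.round(r[1]),round(r[2],1),"circ",np.round(cv2.minEnclosingCircle(w*1000)[0]),round(cv2.minEnclosingCircle(w*1000)[1]))
E
python3 -m crank '[0,0,0,0,0,0,1]'
```

```text
canister [0.471 0.238 0.047] 0.001
shaker [0.647 0.225 0.043] 0.0014
sq [ 0.615 -0.231  0.067] 0.0004
obl [ 0.455 -0.217  0.051] 0.0008
tumbler [ 0.47  -0.007  0.042] 0.0
tray [ 0.624  0.022 -0.003] 0.0045
scene [367. 392.] rect [ 619. -231.] [138. 137.] 29.4 circ [ 618. -232.] 70
scene [307. 338.] rect [ 487. -201.] [21. 75.] 25.7 circ [ 478. -205.] 38
scene [595. 197.] rect [848. 362.] [109.  55.] 73.8 circ [868. 357.] 55
scene [479. 206.] rect [650. 220.] [110. 116.] 4.4 circ [650. 220.] 78
scene [402. 173.] rect [468. 232.] [146.  85.] 86.6 circ [470. 231.] 81
top [201. 211.] rect [467. 233.] [139.  83.] 86.7 circ [467. 233.] 79
top [394. 153.] rect [ 618. -232.] [136. 133.] 1.1 circ [ 618. -231.] 69
top [210. 136.] rect [648. 221.] [108. 108.] 4.3 circ [649. 222.] 73
top [159.  53.] rect [857. 351.] [166. 115.] 43.3 circ [848. 362.] 91
clock: 1.23
tool_pos: [0.2231, 0.637, 0.1988]
orientation: [-180.0, 0.0, -19.3]
force: [-0.3, -0.9, -0.7]
opening: 0.0877
gripper_force: 0.0
```

```bash
python3 -m crank '[0,0,-0.168,0,0,0,1, 0,0,-0.168,0,0,0,1, 0,0,0,40,40,0,1, 0,0,0,40,40,0,1, 0,0,0,40,40,0,1]'; python3 -m crank '[0,0,0,40,40,0,1, 0,0,0,40,40,0,1, 0,0,0,40,40,0,1, 0,0,0,40,40,0,1, 0,0,0,40,40,0,1]'; python3 -m crank '[0,0,0,40,40,0,1, 0,0,0,30,40,0,1, 0,0,0,0,0,0,1]'
python3 - <<'E'
from h import *
print(get_obs()["tool_pos"],eyes.camera_model("wrist"))
cv2.imwrite("pics/w1.png",eyes.snapshot("wrist"))
E
```

```text
clock: 1.85
tool_pos: [0.3439, 0.5158, 0.1989]
orientation: [-180.0, -0.0, -0.0]
force: [-0.0, 0.4, -0.9]
opening: 0.0878
gripper_force: 0.0
clock: 2.48
tool_pos: [0.544, 0.3154, 0.199]
orientation: [-180.0, -0.0, -0.0]
force: [0.5, 1.3, 0.5]
opening: 0.0877
gripper_force: 0.0
clock: 2.85
tool_pos: [0.6144, 0.2337, 0.1983]
orientation: [180.0, 0.0, -0.3]
force: [-0.7, 0.9, 0.3]
opening: 0.0874
gripper_force: 0.0
[0.61438944 0.23368432 0.19827144] {'fx': 371.64829954431775, 'fy': 371.64829954431775, 'cx': 316.2518364691503, 'cy': 247.39770915745382, 'extrinsics': array([[-0.0050525 , -0.95744169, -0.28858253,  0.69254622],
       [-0.99998658,  0.00450629,  0.00255703,  0.23266786],
       [-0.00114777,  0.28859158, -0.95745161,  0.38484528],
       [ 0.        ,  0.        ,  0.        ,  1.        ]])}
```

View pics/w1.png

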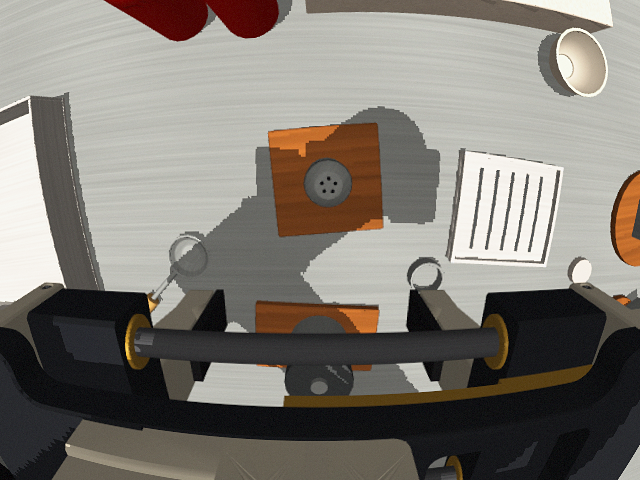

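The wrist view shows the shaker cap at (328,184) on the square board (268–383, 123–236). The tray is centred at about (508,208), with the canister half hidden at the bottom.

```bash
cat >> h.py <<'E'
def look(names,fn=None,snap=True):
    m=eyes.camera_model("wrist"); t=get_obs(); im=eyes.snapshot("wrist")
    if fn: cv2.imwrite(fn,im)
    mt=eyes.camera_model("top")
    for n,z in names:
        for d in spotter.place_of("wrist",n)[:3]:
            print(n,round(d["p"],2),np.round(d["location"]),"plane",np.round(onplane("wrist",m,d["location"],z),3))
    print("tool",t["tool_pos"].round(4),t["orientation"].round(1))
    return im,m
def boards(im,m,name="wrist",z=0.012,amin=1500):
    k=cv2.morphologyEx(wood(im),cv2.MORPH_CLOSE,np.ones((7,7)))
    for c in cv2.findContours(k,cv2.RETR_EXTERNAL,cv2.CHAIN_APPROX_NONE)[0]:
        if cv2.contourArea(c)<amin: continue
        w=np.array([onplane(name,m,p,z)[:2] for p in c[:,0].astype(float)],np.float32)*1000
        r=cv2.minAreaRect(w);e=cv2.minEnclosingCircle(w);print("board",c[:,0].mean(0).round(),"rect",np.round(r[0]),np.round(r[1]),round(r[2],1),"circ",np.round(e[0]),round(e[1]))
E
python3 - <<'E'
from h import *
im,m=look([("shaker_center",.042),("square_board_top",.012),("spare_tray_top",.012)])
boards(im,m)
mt=eyes.camera_model("top"); ms=eyes.camera_model("scene")
for n,wp,tp in (("shaker cap top",(328,184),None),):
    print(n,onplane("wrist",m,wp,.072))
d=spotter.place_of("wrist","shaker_center")[0]["location"]
print(tri([ray("wrist",m,d),ray("top",mt,(206,132)),ray("scene",ms,(482,193))]))
print([onplane("wrist",m,p,.02).round(3) for p in((465,150),(562,170),(546,266),(447,263))])
E
```

```text
shaker_center 0.75 [332. 182.] plane [0.651 0.221 0.042]
spare_tray_top 0.85 [506. 211.] plane [0.621 0.023 0.012]
tool [0.6135 0.2351 0.1984] [180.    0.   -0.2]
board [316. 315.] rect [496. 234.] [140.  42.] 88.1 circ [492. 234.] 72
board [628. 220.] rect [ 610. -185.] [139.  64.] 15.2 circ [ 618. -214.] 69
board [328. 178.] rect [651. 223.] [110. 110.] 4.5 circ [651. 223.] 76
board [166.  13.] rect [834. 403.] [129.  46.] 79.0 circ [851. 400.] 65
shaker cap top [0.65324857 0.22479119 0.072     ]
(array([0.6486137 , 0.22283572, 0.04417488]), np.float64(0.0037081056736919487))
[array([0.685, 0.082, 0.02 ]), array([ 0.673, -0.046,  0.02 ]), array([ 0.557, -0.041,  0.02 ]), array([0.564, 0.093, 0.02 ])]
```

```bash
python3 -m crank '[0,0,0,37,12,20,1, 0,0,0,0,0,55,1, 0,0,0,0,0,55,1, 0,0,0,0,0,44,1, 0,0,0,0,0,0,1]'; python3 -m crank '[0,0,0,0,0,0,0.3,0,0,0,0,0,0,0.3,0,0,0,0,0,0,0.3,0,0,0,0,0,0,0.3,0,0,0,0,0,0,0.3]'; python3 -m crank '[0,0,0,0,0,0,0.3,0,0,0,0,0,0,0.3]'
```

```text
clock: 3.78
tool_pos: [0.6468, 0.2242, 0.0212]
orientation: [179.8, 0.4, 0.0]
force: [0.5, 0.7, 0.3]
opening: 0.0879
gripper_force: 0.0
clock: 4.4
tool_pos: [0.6498, 0.2247, 0.0252]
orientation: [-180.0, -0.0, -0.0]
force: [0.9, -1.0, 1.1]
opening: 0.0432
gripper_force: 0.4
clock: 4.65
tool_pos: [0.6498, 0.2246, 0.0251]
orientation: [180.0, -0.0, -0.0]
force: [-0.4, -1.3, 4.5]
opening: 0.0406
gripper_force: 30.0
```

```bash
python3 -m crank '[0,0,0,0,0,-50,0.3, 0,0,0,-10,52,0,0.3, 0,0,0,-10,52,0,0.3, 0,0,0,-10,52,0,0.3,0,0,0,0,47,0,0.3]'; python3 -m crank '[0,0,0,0,0,0,0.3,0,0,0,0,0,30,0.3,0,0,0,0,0,15,0.3,0,0,0,0,0,4,0.3,0,0,0,0,0,0,0.3]'; 
```

```text
clock: 5.28
tool_pos: [0.6185, 0.0202, 0.0746]
orientation: [-180.0, 0.0, -0.0]
force: [0.9, -0.0, -1.0]
opening: 0.0407
gripper_force: 30.0
clock: 5.9
tool_pos: [0.6199, 0.0223, 0.026]
orientation: [180.0, -0.0, 0.0]
force: [0.3, -0.4, -0.3]
opening: 0.0407
gripper_force: 30.0
```

```bash
python3 -m crank '[0,0,0,0,0,1,0.3,0,0,0,0,0,0,0.7,0,0,0,0,0,0,0.7,0,0,0,0,0,0,0.7,0,0,0,0,0,0,0.7]';python3 -m crank '[0,0,0,0,0,-58,0.7,0,0,0,0,0,-58,0.7,0,0,0,0,0,-58,1,0,0,0,-15,55,0,1,0,0,0,-15,55,0,1]';python3 -m crank '[0,0,0,-15,55,0,1,0,0,0,-15,55,0,1,0,0,0,0,0,0,1]'
python3 - <<'E'
from h import *
im,m=look([("square_tin_center",.051),("big_board_top",.012),("oblong_tin_center",.046),("shaker_center",.042)],"pics/w2.png")
boards(im,m)
E
```

```text
clock: 6.52
tool_pos: [0.6196, 0.0217, 0.0248]
orientation: [180.0, -0.0, -0.0]
force: [0.3, -0.3, 0.1]
opening: 0.0616
gripper_force: 0.0
clock: 7.15
tool_pos: [0.5894, -0.0888, 0.1998]
orientation: [-180.0, -0.1, 0.1]
force: [0.6, -0.4, -0.1]
opening: 0.0849
gripper_force: 0.0
clock: 7.52
tool_pos: [0.558, -0.2014, 0.1988]
orientation: [180.0, 0.0, -0.3]
force: [-0.1, 0.2, 0.3]
opening: 0.0875
gripper_force: 0.0
oblong_tin_center 0.69 [413. 401.] plane [ 0.341 -0.316  0.046]
oblong_tin_center 0.59 [332. 317.] plane [ 0.459 -0.217  0.046]
shaker_center 0.96 [100. 165.] plane [0.622 0.022 0.042]
tool [ 0.558  -0.2014  0.1988] [180.    0.   -0.3]
board [ 13. 154.] rect [653. 193.] [110.  69.] 3.0 circ [651. 195.] 62
board [344. 155.] rect [ 619. -231.] [138. 138.] 4.5 circ [ 619. -231.] 70
```

View pics/w2.png

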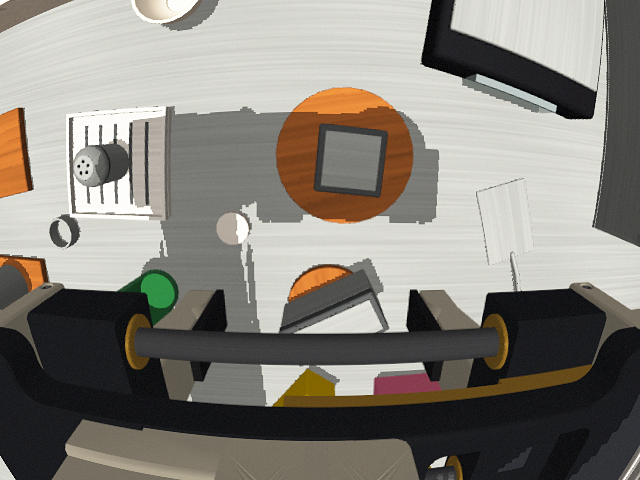

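The shaker stands upright in the tray at (100,165). The square tin's lid has corners at about (321,124), (388,131), (381,197) and (314,190), on the big board centred at (344,155). The oblong tin and small board are partly hidden at about (335,310).

```bash
python3 - <<'E'
from h import *
m=eyes.camera_model("wrist")
ps=[(321,124),(388,131),(381,197),(314,190)]
for z in (.09,):
    w=np.array([onplane("wrist",m,p,z)[:2] for p in ps],np.float32)*1000
    print(w.round(),cv2.minAreaRect(w))
    c=w.mean(0)/1000
mt=eyes.camera_model("top"); print("from top centre at .051",onplane("top",mt,(397,148),.051))
# height of lid: lid centre in wrist vs scene/top lid centres
pw=np.mean(ps,0); print("tri lid",tri([ray("wrist",m,pw),ray("top",mt,(399,145)),ray("scene",eyes.camera_model("scene"),(374,370))]))
E
```

```text
[[ 650. -201.]
 [ 645. -254.]
 [ 592. -250.]
 [ 597. -196.]] ((620.957275390625, -225.39456176757812), (54.48283767700195, 53.70613479614258), 84.48377227783203)
from top centre at .051 [ 0.61981452 -0.23329362  0.051     ]
tri lid (array([ 0.61707215, -0.2255638 ,  0.10251981]), np.float64(0.006547744257782922))
```

```bash
python3 -m crank '[0,0,0,32,12,0,1,0,0,0,31,12,0,1,0,0,0.094,0,0,0,1,0,0,0,0,0,55,1,0,0,0,0,0,55,1]'; python3 -m crank '[0,0,0,0,0,47,1,0,0,0,0,0,0,1,0,0,0,0,0,0,0.5,0,0,0,0,0,0,0.5,0,0,0,0,0,0,0.5]'; python3 -m crank '[0,0,0,0,0,0,0.5,0,0,0,0,0,0,0.5,0,0,0,0,0,0,0.5]'
```

```text
clock: 8.4
tool_pos: [0.6234, -0.2208, 0.088]
orientation: [-180.0, -0.1, -5.3]
force: [0.0, -0.1, -1.1]
opening: 0.0872
gripper_force: 0.0
clock: 9.02
tool_pos: [0.6237, -0.2226, 0.044]
orientation: [180.0, -0.2, -5.4]
force: [-0.2, -2.2, 0.9]
opening: 0.0634
gripper_force: 0.9
clock: 9.4
tool_pos: [0.6233, -0.2227, 0.0433]
orientation: [180.0, -0.1, -5.4]
force: [-0.3, -2.3, 6.6]
opening: 0.0553
gripper_force: 29.9
```

```bash
python3 -m crank '[0,0,0,0,0,-50,0.5,0,0,0,0,0,-50,0.5,0,0,-0.094,0,0,0,0.5,0,0,0,5,-55,0,0.5,0,0,0,5,-55,0,0.5]'; python3 -m crank '[0,0,0,5,-55,0,0.5,0,0,0,5,-55,0,0.5,0,0,0,5,-55,0,0.5,0,0,0,4,-55,0,0.5,0,0,0,0,-55,0,0.5]'; python3 -m crank '[0,0,0,0,-55,0,0.5,0,0,0,0,-5,0,0.5,0,0,0,0,0,0,0.5]'
python3 - <<'E'
from h import *
im,m=look([("square_tin_center",.1)],"pics/w3.png")
boards(im,m)
E
```

```text
clock: 10.02
tool_pos: [0.6318, -0.1114, 0.1413]
orientation: [-180.0, 0.0, -0.2]
force: [1.0, 0.5, -2.2]
opening: 0.055
gripper_force: 29.9
clock: 10.65
tool_pos: [0.6511, 0.1646, 0.1412]
orientation: [-180.0, 0.1, -0.1]
force: [1.0, -0.7, -2.0]
opening: 0.0552
gripper_force: 29.9
clock: 11.02
tool_pos: [0.651, 0.223, 0.141]
orientation: [180.0, 0.1, 0.0]
force: [-1.0, -0.6, -3.1]
opening: 0.055
gripper_force: 29.9
tool [0.651 0.223 0.141] [1.8e+02 1.0e-01 0.0e+00]
board [320. 211.] rect [658. 223.] [ 97. 110.] 4.3 circ [657. 223.] 72
board [169.  29.] rect [838. 367.] [196.  63.] 79.9 circ [837. 367.] 98
```

View pics/w3.png

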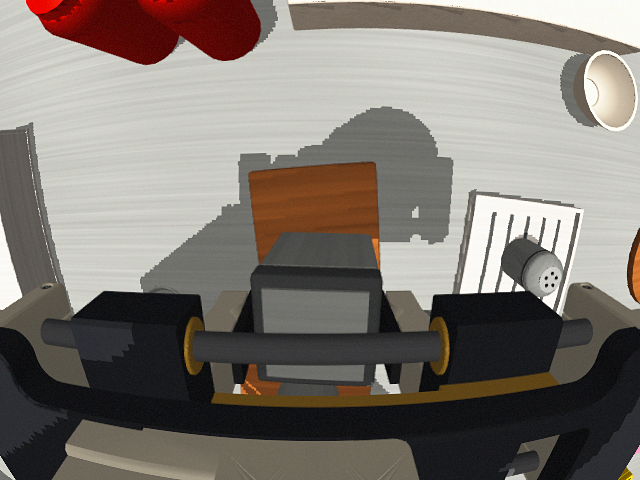

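The square tin hangs level and centred between the fingers over the square board, whose far edge runs (250,168)–(376,163). I can lower it.

```bash
python3 -m crank '[0,0,0,0,0,50,0.5,0,0,0,0,0,35,0.5,0,0,0,0,0,9,0.5,0,0,0,0,0,3,0.5,0,0,0,0,0,1,0.5]'; python3 -m crank '[0,0,0,0,0,0,0.5,0,0,0,0,0,0,1,0,0,0,0,0,0,1,0,0,0,0,0,0,1,0,0,0,0,0,0,1]';python3 -m crank '[0,0,0,0,0,-55,1,0,0,0,0,0,-55,1,0,0,0,0,0,-50,1,0,0,0,-50,0,0,1,0,0,0,-50,0,0,1]';python3 -m crank '[0,0,0,-50,0,0,1,0,0,0,-50,0,0,1,0,0,0,-50,0,0,1,0,0,0,0,0,0,1]'
python3 - <<'E'
from h import *
im,m=look([("canister_center",.057),("oblong_board_top",.012),("square_tin_center",.051)],"pics/w4.png")
boards(im,m)
E
```

```text
clock: 11.75
tool_pos: [0.6529, 0.2229, 0.0454]
orientation: [-179.9, -0.1, -0.1]
force: [-0.1, 0.3, -2.0]
opening: 0.0549
gripper_force: 29.9
clock: 12.38
tool_pos: [0.6519, 0.2228, 0.0439]
orientation: [-180.0, -0.0, -0.0]
force: [0.6, 0.5, -0.4]
opening: 0.0861
gripper_force: 0.0
clock: 13.0
tool_pos: [0.5509, 0.2228, 0.2041]
orientation: [-180.0, -0.0, -0.1]
force: [0.6, 1.5, 0.2]
opening: 0.0878
gripper_force: 0.0
clock: 13.5
tool_pos: [0.3994, 0.2227, 0.2046]
orientation: [-179.9, -0.0, 0.1]
force: [0.1, -0.1, 0.1]
opening: 0.0874
gripper_force: 0.0
square_tin_center 0.44 [514.  14.] plane [0.62  0.025 0.051]
tool [0.3994 0.2227 0.2046] [-1.799e+02 -0.000e+00  1.000e-01]
board [305. 144.] rect [469. 235.] [140.  85.] 86.7 circ [469. 236.] 80
board [629.  66.] rect [ 620. -182.] [ 62. 137.] 85.9 circ [ 618. -209.] 69
board [319.  14.] rect [610. 220.] [ 38. 110.] 1.1 circ [614. 220.] 57
```

View pics/w4.png

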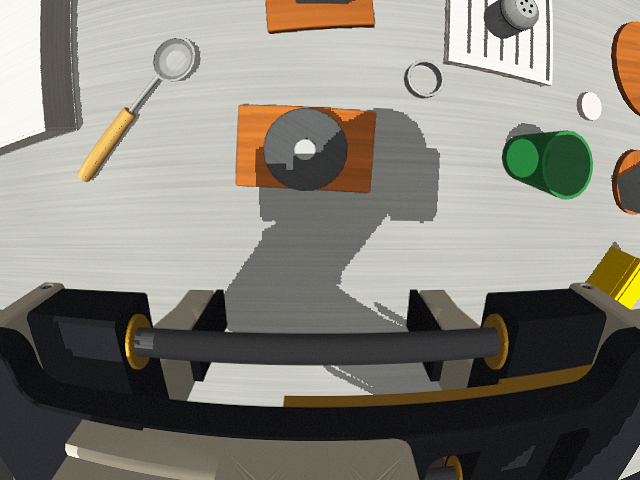

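The canister's lid disc is centred at (305.5,149.5), with the button at (305,149). It stands on the oblong board, 236–376 by 104–192. The tumbler is at (555,163).

```bash
python3 - <<'E'
from h import *
m=eyes.camera_model("wrist")
for p in((305.5,149.5),(264,149.5),(347,149.5),(305.5,108),(305.5,191)): print(onplane("wrist",m,p,.096).round(4))
print(tri([ray("wrist",m,(305,149)),ray("scene",eyes.camera_model("scene"),(407,139))]))
E
```

```text
[0.472  0.2314 0.096 ]
[0.4725 0.2642 0.096 ]
[0.4721 0.1988 0.096 ]
[0.505  0.2313 0.096 ]
[0.4388 0.2316 0.096 ]
(array([0.47060211, 0.23112869, 0.10077535]), np.float64(0.0019786452154025515))
```

```bash
python3 -m crank '[0,0,0,37,-5,0,1,0,0,0,36,-4,0,1,0,0,0,0,0,50,1,0,0,0,0,0,50,1,0,0,0,0,0,40,1]'; python3 -m crank '[0,0,0,0,0,12,1,0,0,0,0,0,0,1,0,0,0,0,0,0,0.6,0,0,0,0,0,0,0.6,0,0,0,0,0,0,0.6]'; python3 -m crank '[0,0,0,0,0,0,0.6,0,0,0,0,0,0,0.6,0,0,0,0,0,0,0.6]'
```

```text
clock: 14.32
tool_pos: [0.4752, 0.2309, 0.0611]
orientation: [179.9, 0.1, -0.1]
force: [-0.5, 0.4, 0.8]
opening: 0.0876
gripper_force: 0.0
clock: 14.95
tool_pos: [0.4753, 0.2323, 0.0529]
orientation: [-179.9, -0.1, -0.0]
force: [-0.7, -1.0, 3.5]
opening: 0.0666
gripper_force: 30.0
clock: 15.32
tool_pos: [0.4754, 0.2323, 0.0529]
orientation: [-179.9, -0.1, -0.0]
force: [-0.7, -1.3, 7.2]
opening: 0.0662
gripper_force: 30.0
```

```bash
python3 -m crank '[0,0,0,0,0,-50,0.6,0,0,0,0,0,-50,0.6,0,0,0,0,0,-10,0.6,0,0,0,18,55,0,0.6,0,0,0,18,55,0,0.6]'; python3 -m crank '[0,0,0,18,55,0,0.6,0,0,0,18,55,0,0.6,0,0,0,18,55,0,0.6,0,0,0,18,55,0,0.6,0,0,0,18,55,0,0.6]'; python3 -m crank '[0,0,0,18,55,0,0.6,0,0,0,3,23,0,0.6,0,0,0,0,0,0,0.6]'
python3 - <<'E'
from h import *
im,m=look([],"pics/w5.png")
boards(im,m)
E
```

```text
clock: 15.95
tool_pos: [0.51, 0.121, 0.1609]
orientation: [180.0, 0.1, 0.1]
force: [0.6, 0.6, -4.0]
opening: 0.0663
gripper_force: 30.0
clock: 16.58
tool_pos: [0.6, -0.1548, 0.1603]
orientation: [-180.0, 0.1, -0.1]
force: [1.8, 0.8, -2.6]
opening: 0.0665
gripper_force: 30.0
clock: 16.95
tool_pos: [0.6202, -0.2325, 0.1598]
orientation: [-180.0, 0.2, -0.2]
force: [-1.0, 0.2, -3.2]
opening: 0.0665
gripper_force: 30.0
tool [ 0.6202 -0.2325  0.1598] [-180.     0.2   -0.2]
board [314. 211.] rect [ 632. -231.] [113. 138.] 1.0 circ [ 620. -231.] 70
```

```bash
python3 -m crank '[0,0,0,0,0,55,0.6,0,0,0,0,0,40,0.6,0,0,0,0,0,9,0.6,0,0,0,0,0,2,0.6,0,0,0,0,0,2,0.6]'; python3 -m crank '[0,0,0,0,0,0,0.6,0,0,0,0,0,0,1,0,0,0,0,0,0,1,0,0,0,0,0,0,1,0,0,0,0,0,0,1]';python3 -m crank '[0,0,0,0,0,-55,1,0,0,0,0,0,-55,1,0,0,0,0,0,-45,1,0,0,0,-48,-5,0,1,0,0,0,-48,-5,0,1]';python3 -m crank '[0,0,0,-48,-5,0,1,0,0,0,-48,-5,0,1,0,0,0,-43,0,0,1,0,0,0,0,0,0,1]'
python3 - <<'E'
from h import *
im,m=look([("oblong_tin_center",.046),("small_board_top",.012),("canister_center",.057)],"pics/w6.png")
boards(im,m)
E
```

```text
clock: 17.62
tool_pos: [0.6229, -0.2311, 0.0558]
orientation: [180.0, -0.2, 0.0]
force: [0.0, 0.5, -2.5]
opening: 0.0667
gripper_force: 30.0
clock: 18.25
tool_pos: [0.6215, -0.2313, 0.054]
orientation: [180.0, -0.0, -0.0]
force: [0.2, -0.1, -0.2]
opening: 0.0873
gripper_force: 0.0
clock: 18.88
tool_pos: [0.5245, -0.221, 0.209]
orientation: [-180.0, -0.0, -0.0]
force: [-0.4, -0.1, 0.3]
opening: 0.0879
gripper_force: 0.0
clock: 19.38
tool_pos: [0.384, -0.211, 0.2095]
orientation: [-180.0, -0.1, -0.1]
force: [0.1, -1.6, 0.1]
opening: 0.0877
gripper_force: 0.0
oblong_tin_center 0.76 [321. 142.] plane [ 0.459 -0.215  0.046]
oblong_tin_center 0.62 [284. 284.] plane [ 0.318 -0.178  0.046]
oblong_tin_center 0.55 [420. 268.] plane [ 0.335 -0.318  0.046]
tool [ 0.384  -0.211   0.2095] [-1.8e+02 -1.0e-01 -1.0e-01]
board [ 15. 161.] rect [467. 190.] [67. 84.] 85.8 circ [466. 191.] 53
board [335.  24.] rect [ 582. -232.] [ 68. 138.] 1.3 circ [ 612. -231.] 69
```

View pics/w6.png

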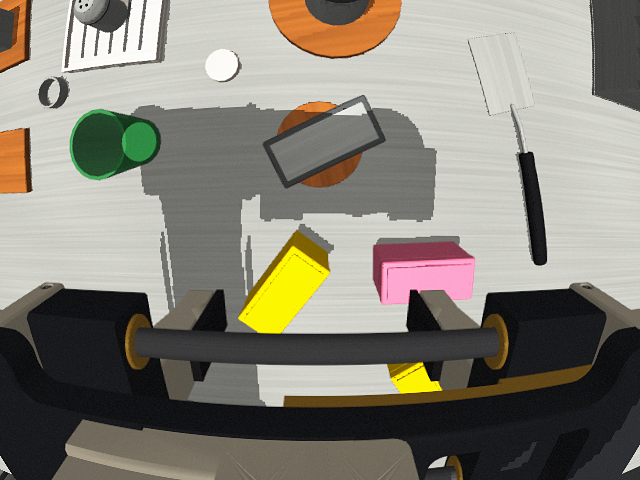

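This close view confirms the choice. The steel tin with the dark lid, corners (264,143), (364,97), (385,140) and (286,187), stands on the small round board. The yellow (285,285) and (415,378) and pink (423,272) pieces are the look-alikes and stay. Next I measure its pose and fit the board's circle from the visible arcs.

```bash
python3 - <<'E'
from h import *
from scipy.optimize import least_squares
m=eyes.camera_model("wrist"); im=cv2.imread("pics/w6.png")
w=np.array([onplane("wrist",m,p,.08)[:2] for p in((264,143),(364,97),(385,140),(286,187))],np.float32)*1000
print(w.round(),cv2.minAreaRect(w))
print(tri([ray("wrist",m,(324.7,141.7)),ray("top",eyes.camera_model("top"),(392,213)),ray("scene",eyes.camera_model("scene"),(289,324))]))
k=wood(im); k[:95]=0;k[200:]=0;k[:,:250]=0;k[:,420:]=0
pts=np.argwhere(k)[:,::-1].astype(float)
W=np.array([onplane("wrist",m,p,.012)[:2] for p in pts],np.float32)*1000
e=cv2.minEnclosingCircle(W);print(e,len(W))
E
```

```text
[[ 462. -167.]
 [ 502. -251.]
 [ 465. -270.]
 [ 424. -185.]] ((463.6506652832031, -218.27822875976562), (42.1956787109375, 93.52178955078125), 25.998815536499023)
(array([ 0.46132775, -0.21823345,  0.0812621 ]), np.float64(0.00288598362493742))
((459.93060302734375, -214.21353149414062), 44.62760925292969) 1659
```

```bash
python3 -m crank '[0,0,0,40,4,0,1,0,0,0,39,3,0,1,0,0,0.186,0,0,0,1,0,0,0.186,0,0,0,1,0,0,0.186,0,0,0,1]'; python3 -m crank '[0,0,0.186,0,0,0,1,0,0,0.186,0,0,0,1,0,0,0.186,0,0,0,1,0,0,0,0,0,0,1]'
```

```text
clock: 20.2
tool_pos: [0.4662, -0.2181, 0.2078]
orientation: [179.9, 0.1, -32.4]
force: [-0.0, -0.5, -0.3]
opening: 0.0878
gripper_force: 0.0
clock: 20.7
tool_pos: [0.466, -0.2182, 0.2081]
orientation: [179.9, 0.0, -63.9]
force: [0.2, -0.2, -0.4]
opening: 0.0875
gripper_force: 0.0
```

```bash
python3 -m crank '[0,0,0,0,0,55,1,0,0,0,0,0,55,1,0,0,0,0,0,45,1,0,0,0,0,0,15,1,0,0,0,0,0,0,1]'; python3 -m crank '[0,0,0,0,0,0,0.4,0,0,0,0,0,0,0.4,0,0,0,0,0,0,0.4,0,0,0,0,0,0,0.4,0,0,0,0,0,0,0.4]'; python3 -m crank '[0,0,0,0,0,0,0.4,0,0,0,0,0,0,0.4,0,0,0,0,0,0,0.4]'
```

```text
clock: 21.32
tool_pos: [0.4655, -0.2182, 0.0384]
orientation: [179.9, 0.0, -63.9]
force: [0.0, 0.1, 0.0]
opening: 0.0877
gripper_force: 0.0
clock: 21.95
tool_pos: [0.4648, -0.2183, 0.0389]
orientation: [179.9, 0.0, -64.0]
force: [-1.9, -1.2, 4.2]
opening: 0.0445
gripper_force: 30.0
clock: 22.32
tool_pos: [0.4648, -0.2183, 0.0389]
orientation: [179.9, 0.0, -64.0]
force: [-4.1, -1.2, 5.8]
opening: 0.0447
gripper_force: 30.0
```

```bash
python3 -m crank '[0,0,0,0,0,-55,0.4,0,0,0,0,0,-55,0.4,0,0,0.171,0,0,-5,0.4,0,0,0.17,0,0,0,0.4,0,0,0.17,0,0,0,0.4]'; python3 -m crank '[0,0,0,-55,3,0,0.4,0,0,0,-55,3,0,0.4,0,0,0,-55,3,0,0.4,0,0,0,-55,3,0,0.4,0,0,0,-55,3,0,0.4]'; python3 -m crank '[0,0,0,-55,3,0,0.4,0,0,0,-55,3,0,0.4,0,0,0,-55,2,0,0.4,0,0,0,-12,0,0,0.4,0,0,0,0,0,0,0.4]'
python3 - <<'E'
from h import *
im,m=look([],"pics/w7.png")
boards(im,m)
m=eyes.camera_model("top"); im=eyes.snapshot("top"); cv2.imwrite("pics/t7.png",im)
E
```

```text
clock: 22.95
tool_pos: [0.4652, -0.2177, 0.1532]
orientation: [180.0, 0.0, -93.6]
force: [0.0, 0.3, -2.8]
opening: 0.0448
gripper_force: 30.0
clock: 23.58
tool_pos: [0.4655, 0.0593, 0.1533]
orientation: [180.0, 0.0, -93.3]
force: [0.3, -0.1, -3.2]
opening: 0.0446
gripper_force: 30.0
clock: 24.2
tool_pos: [0.4676, 0.2351, 0.1528]
orientation: [179.9, -0.0, -93.2]
force: [-1.0, -0.9, -2.6]
opening: 0.0446
gripper_force: 30.0
tool [0.4676 0.2351 0.1528] [179.9  -0.  -93.2]
board [141. 222.] rect [649. 222.] [113. 110.] 4.5 circ [649. 222.] 77
board [313. 175.] rect [466. 194.] [58. 85.] 86.8 circ [467. 194.] 50
```

View pics/w7.png

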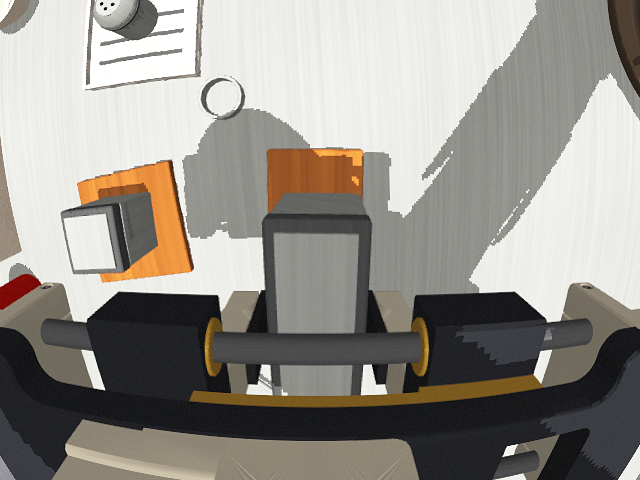

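The oblong tin is level, in line with its board and centred across it (board 267–363, tin 262–371 closer to the camera). The square tin stands well on its own board. Now I lower it, release, turn back to yaw 0 and fetch the shaker.

```bash
python3 -m crank '[0,0,0,0,0,55,0.4,0,0,0,0,0,45,0.4,0,0,0,0,0,9,0.4,0,0,0,0,0,3,0.4,0,0,0,0,0,1.5,0.4]'; python3 -m crank '[0,0,0,0,0,0,0.4,0,0,0,0,0,0,1,0,0,0,0,0,0,1,0,0,0,0,0,0,1,0,0,0,0,0,0,1]';python3 -m crank '[0,0,0,0,0,-55,1,0,0,0,0,0,-55,1,0,0,0,0,0,-50,1,0,0,-0.181,0,0,0,1,0,0,-0.181,0,0,0,1]';python3 -m crank '[0,0,-0.181,0,0,0,1,0,0,-0.181,0,0,0,1,0,0,-0.181,0,0,0,1,0,0,-0.181,0,0,0,1,0,0,-0.181,0,0,0,1]';python3 -m crank '[0,0,-0.181,0,0,0,1,0,0,-0.179,0,0,0,1,0,0,0,36,45,0,1,0,0,0,36,45,0,1,0,0,0,0,0,0,1]'
python3 - <<'E'
from h import *
im,m=look([("shaker_center",.042),("spare_tray_top",.012),("tumbler_center",.0475)])
E
```

```text
clock: 24.92
tool_pos: [0.4694, 0.2351, 0.0419]
orientation: [-179.9, 0.1, -93.3]
force: [0.1, -0.9, -4.1]
opening: 0.0448
gripper_force: 30.0
clock: 25.55
tool_pos: [0.4683, 0.2346, 0.0404]
orientation: [-180.0, 0.0, -93.3]
force: [-0.6, 0.7, 0.4]
opening: 0.0786
gripper_force: 0.0
clock: 26.18
tool_pos: [0.4683, 0.2347, 0.2011]
orientation: [-179.9, 0.1, -72.2]
force: [0.5, 0.1, 0.3]
opening: 0.0878
gripper_force: 0.0
clock: 26.8
tool_pos: [0.4681, 0.2344, 0.2003]
orientation: [180.0, 0.0, -20.3]
force: [-0.2, 0.1, -0.5]
opening: 0.0877
gripper_force: 0.0
clock: 27.42
tool_pos: [0.5416, 0.1416, 0.1997]
orientation: [179.9, 0.0, -0.3]
force: [-0.6, 0.5, -0.1]
opening: 0.0877
gripper_force: 0.0
shaker_center 0.77 [442. 140.] plane [0.622 0.022 0.042]
tumbler_center 0.63 [463. 289.] plane [ 0.471 -0.012  0.047]
tool [0.5416 0.1416 0.1997] [179.9   0.   -0.3]
```

```bash
python3 -m crank '[0,0,0,40,40,0,0.8,0,0,0,40,40,0,0.8,0,0,0,0,40,0,0.8,0,0,0,0,0,50,0.8,0,0,0,0,0,50,0.8]'; python3 -m crank '[0,0,0,0,0,45,0.8,0,0,0,0,0,28,0.8,0,0,0,0,0,0,0.8,0,0,0,0,0,0,0.3,0,0,0,0,0,0,0.3]'; python3 -m crank '[0,0,0,0,0,0,0.3,0,0,0,0,0,0,0.3,0,0,0,0,0,0,0.3,0,0,0,0,0,0,0.3]'
```

```text
clock: 28.25
tool_pos: [0.6202, 0.0252, 0.1]
orientation: [-179.9, -0.1, -0.0]
force: [0.8, 0.7, -0.6]
opening: 0.0703
gripper_force: 0.0
clock: 28.88
tool_pos: [0.6212, 0.025, 0.0292]
orientation: [-180.0, -0.2, 0.0]
force: [-0.0, -0.9, 0.2]
opening: 0.0556
gripper_force: 0.0
clock: 29.38
tool_pos: [0.6207, 0.0243, 0.0283]
orientation: [-180.0, -0.1, -0.0]
force: [-0.6, 1.0, 5.9]
opening: 0.0401
gripper_force: 30.0
```

```bash
python3 -m crank '[0,0,0,0,0,-50,0.3,0,0,0,0,0,-50,0.3,0,0,0,-32,48,0,0.3,0,0,0,-32,48,0,0.3,0,0,0,-32,48,0,0.3]'; python3 -m crank '[0,0,0,-32,48,0,0.3,0,0,0,-33,46,0,0.3,0,0,0,0,0,0,0.3,0,0,0,0,0,0,0.3]'
python3 - <<'E'
from h import *
im,m=look([("shaker_center",.13)],"pics/w8.png")
boards(im,m,amin=800)
E
```

```text
clock: 30.0
tool_pos: [0.5225, -0.1207, 0.1272]
orientation: [-180.0, 0.0, -0.0]
force: [0.7, -0.6, -1.5]
opening: 0.0403
gripper_force: 30.0
clock: 30.5
tool_pos: [0.4589, -0.2137, 0.1274]
orientation: [-180.0, -0.0, -0.1]
force: [0.7, 0.4, -0.4]
opening: 0.0401
gripper_force: 30.0
shaker_center 0.98 [316. 290.] plane [ 0.457 -0.214  0.13 ]
tool [ 0.4589 -0.2137  0.1274] [-1.8e+02 -0.0e+00 -1.0e-01]
board [317. 226.] rect [ 465. -214.] [89. 75.] 89.9 circ [ 458. -214.] 45
board [337.  61.] rect [ 604. -231.] [108. 138.] 1.2 circ [ 619. -231.] 70
```

```bash
python3 -m crank '[0,0,0,0,0,50,0.3,0,0,0,0,0,38,0.3,0,0,0,0,0,8,0.3,0,0,0,0,0,2,0.3,0,0,0,0,0,1.5,0.3]'; python3 -m crank '[0,0,0,0,0,0,0.3,0,0,0,0,0,0,0.3,0,0,0,0,0,0,0.9,0,0,0,0,0,0,0.9,0,0,0,0,0,0,0.9]';python3 -m crank '[0,0,0,0,0,0,0.9,0,0,0,0,0,-55,0.9,0,0,0,0,0,-55,0.9,0,0,0,0,0,-55,1,0,0,0,0,0,-20,1]'; python3 -m crank '[0,0,0,-30,-50,0,1,0,0,0,-10,-50,0,1,0,0,0,0,-50,0,1,0,0,0,0,-30,0,1,0,0,0,0,0,0,1]'
python3 - <<'E'
from h import *
M={n:eyes.camera_model(n) for n in("scene","top","wrist")}
ims={n:eyes.snapshot(n) for n in M}
for n,i in ims.items(): cv2.imwrite(f"pics/{n}9.png",i)
for t,b,z in (("canister_center",(.619,-.231),.057),("shaker_center",(.4595,-.214),.042),("square_tin_center",(.650,.222),.051),("oblong_tin_center",(.468,.2345),.046),("tumbler_center",(.47,-.007),.0475)):
    L={}
    for n in M:
        r=[onplane(n,M[n],d["location"],z)[:2]-b for d in spotter.place_of(n,t)]
        r=[x for x in r if np.linalg.norm(x)<.05]
        if r: L[n]=(1000*r[0]).round(0)
    print(t,"offset mm",L)
E
```

```text
clock: 31.22
tool_pos: [0.4603, -0.2135, 0.029]
orientation: [180.0, -0.1, 0.0]
force: [0.4, -0.4, -2.1]
opening: 0.0401
gripper_force: 30.0
clock: 31.85
tool_pos: [0.4589, -0.2136, 0.0279]
orientation: [180.0, -0.0, -0.0]
force: [0.2, -0.5, -0.7]
opening: 0.0647
gripper_force: 0.0
clock: 32.48
tool_pos: [0.4603, -0.214, 0.2166]
orientation: [179.9, -0.3, -0.0]
force: [0.1, -0.8, -0.6]
opening: 0.087
gripper_force: 0.0
clock: 33.1
tool_pos: [0.419, -0.0319, 0.213]
orientation: [-180.0, -0.0, 0.1]
force: [0.1, 0.1, 1.2]
opening: 0.0876
gripper_force: 0.0
canister_center offset mm {'scene': array([-1., -2.]), 'top': array([-2., -3.]), 'wrist': array([1., 3.])}
shaker_center offset mm {'scene': array([-8.,  2.]), 'top': array([ 0., -2.]), 'wrist': array([ 2., -0.])}
square_tin_center offset mm {'scene': array([-3., -1.]), 'top': array([-8.,  1.]), 'wrist': array([ 1., -4.])}
oblong_tin_center offset mm {'scene': array([-8.,  7.]), 'wrist': array([-5.,  3.])}
tumbler_center offset mm {'scene': array([-2., -3.]), 'wrist': array([ 1., -6.])}
```

View pics/scene9.png

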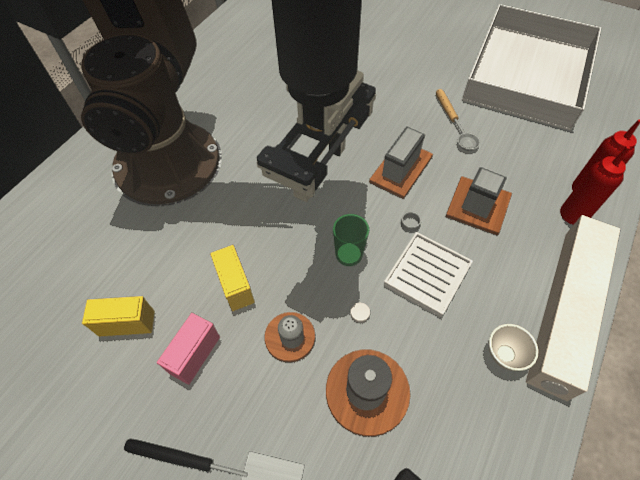

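View pics/top9.png

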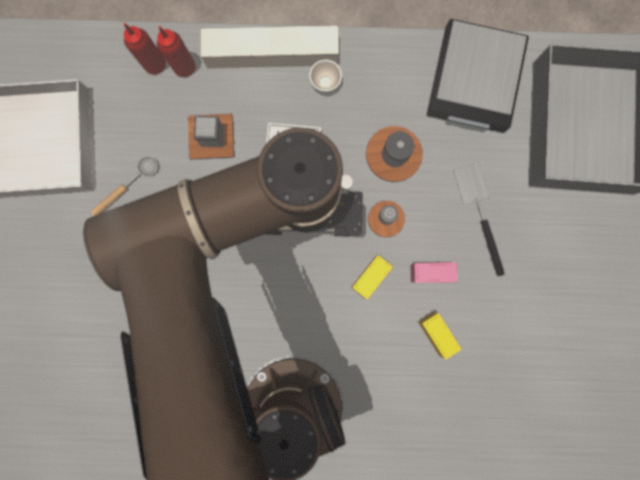

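All four stand upright on their own boards: canister scene(369,385), shaker (290,333), square tin (484,193), oblong tin (404,157). The tumbler at (351,240) and the look-alikes are unmoved. The oblong tin's estimate is the loosest, so I take one closer look at it.

```bash
python3 -m crank '[0,0,0,-4,-50,0,1,0,0,0,-4,-50,0,1,0,0,0,-4,-50,0,1,0,0,0,-4,-50,0,1,0,0,0,-4,-50,0,1]'; python3 -m crank '[0,0,0,0,0,0,1,0,0,0,0,0,0,1]'
python3 - <<'E'
from h import *
im,m=look([("oblong_tin_center",.046)]); boards(im,m)
cv2.imwrite("pics/w10.png",im[80:260,180:460])
E
```

```text
clock: 34.62
tool_pos: [0.3988, 0.2183, 0.213]
orientation: [-180.0, -0.0, -0.0]
force: [1.6, 0.2, 0.8]
opening: 0.0879
gripper_force: 0.0
clock: 34.88
tool_pos: [0.3989, 0.2164, 0.2125]
orientation: [180.0, 0.0, 0.0]
force: [-0.7, 0.1, 0.4]
opening: 0.0875
gripper_force: 0.0
oblong_tin_center 0.93 [294. 155.] plane [0.462 0.237 0.046]
oblong_tin_center 0.66 [606. 284.] plane [ 0.321 -0.163  0.046]
tool [0.3989 0.2164 0.2125] [180.   0.   0.]
board [298. 147.] rect [469. 235.] [140.  85.] 86.7 circ [469. 236.] 80
board [624.  66.] rect [ 621. -191.] [ 77. 143.] 86.0 circ [ 619. -220.] 72
board [312.  16.] rect [614. 220.] [ 42. 110.] 4.3 circ [616. 220.] 57
```

View pics/w10.png

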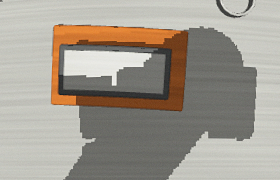

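```bash
python3 - <<'E'
from h import *
m=eyes.camera_model("wrist")
w=np.array([onplane("wrist",m,p,.08)[:2] for p in((240,124),(351,129),(348,177),(239,171))],np.float32)*1000
print(w.round(),cv2.minAreaRect(w), w.mean(0))
E
```

```text
[[491. 281.]
 [486. 186.]
 [444. 188.]
 [450. 283.]] ((467.8936462402344, 234.46188354492188), (95.15709686279297, 41.55126190185547), 86.59171295166016) [468.01923 234.39241]
```

The lid in the crop is centred at (468,234) mm with its length at 86.6°. The board is at (468.5,235) mm and 86.7°, so it fits to within 1 mm. Handing in.

```bash
python3 -c "
from plant import ctrl; print(ctrl.close_job())"
```

```text
the job is handed in; nothing more can be done
None
```

I handed the job in at about 35 s of the 136 s limit: all four containers stand upright on their matching boards, with camera offsets of at most about 8 mm; the tumbler and look-alikes were not touched, and the hand-in returned no verdict.

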